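Lock the bench dogs away in the tool chest

TASK

Put the bench dogs away for the night: draw the chest's bolt back, swing the hasp right over off the lid, stand the lid open, and lay every bench dog that is on the bench in the empty wide bay. Then shut the lid, swing the hasp flat over its staple and slide the bolt fully home again. Leave the other things on the bench where they are.

Things in the scene. Friction and masses are not known exactly. Their poses are not given: they have to be found in the camera images.
- chest: fixed low plywood tool chest, 197 mm deep (x), 300 mm wide (y), closed top at 85 mm. Origin: centre of underside; x from its front (robot side) to its back, y to the left. The front 40 mm of the top is a fixed deck, the rest the lid. Inside: an empty wide left bay and, past a partition 55 mm high, a narrow right bay filled by a whetstone; walls 12 mm thick, 75 mm high
- bay (a point): centre of the floor of the wide empty left bay, 10 mm above the bench, 14 mm behind and 53 mm left of the chest's origin; axes as the chest's. The bay measures 145 mm (x) by 170 mm (y), its rim is 65 mm above this point
- lid (a joint): lid angle, rad: 0 shut, grows as the front edge rises, 1.75 at its stop. Plywood panel 155 mm deep, 298 mm wide, 10 mm thick, hinged along its back edge on stiff friction hinges: it stays where it is left; 5 to 10 N at the pull knob move it. At 1.4 or more it is out of the way of loading
- lid_hinge (a point): middle of the lid's hinge axis, at the chest's back edge, 80 mm above the bench; the axis runs along the chest's y
- lid_knob (a point): centre of the head of the lid's steel pull knob: head 32 mm in diameter, 20 mm thick, its middle 30 mm above the lid's top, on a 20 mm stem. It is 95 mm right of the chest's middle, 132.5 mm from the hinge axis, 24 mm behind the lid's front edge. Held between fingers closing along the chest's y it turns in the grasp as the lid swings
- hasp (a joint): angle of the steel hasp strap, rad: 0 flat on the shut lid with the lid's staple standing up through its slot; grows as the free end swings up and over towards the robot; 2.5 is its stop, leaning back over the front deck. Swings freely: it falls to whichever side of upright (about 1.5) it leans
- hasp_hinge (a point): middle of the hasp's hinge axis on the fixed front deck, 89 mm above the bench, 66 mm in front of the chest's origin; the axis runs along the chest's y
- hasp_end (a point): the hasp's finger lip: this point is 81 mm from the hinge axis along the strap and 10 mm above the strap's middle plane (at joint 0). Strap 85 mm long, 36 mm wide (chest y), 3 mm thick; the lip is turned up 19 mm at its end, 36 mm wide, 25 mm or more free on both sides. Held across its width it turns in the grasp as it swings
- bolt (a joint): travel of the steel barrel bolt on the lid, m: 0 fully drawn (to the chest's +y), 0.044 fully home (to -y): its 9 mm rod then passes through the staple above the strap and locks it down. Below 0.008 the rod is clear of the strap. 2 to 3 N move it; it stays where it is left
- bolt_knob (a point): on the axis of the bolt's upright knob, 30 mm above the lid's top: a cylinder 14 mm in diameter that ends 44 mm above the lid's top. The barrel below it is 23 mm wide (x) and 18 mm high: keep fingertips 20 mm or more above the lid. It slides along the chest's y, 26 mm in front of the chest's origin, from 89 mm (drawn) to 45 mm (home) left of it
- jar: clip-lid glass jar, 88 mm in diameter, 117 mm high; origin under its centre, z up. A bystander: leave it where it is
- driver: black cordless driver standing on its battery, about 195 mm long and 183 mm high; origin under it. A bystander: leave it where it is
- punch: blue hole punch, 95 x 120 mm, 75 mm high; origin under its centre. A bystander: leave it where it is
- pliers: pliers with dark rubber handles, 160 mm long, lying flat; origin under the pivot. A bystander: leave it where it is
- mallet: wooden mallet lying on the bench, 280 mm long, head 56 mm thick; origin under the handle. A bystander: leave it where it is
- sandblock: cork sanding block 110 x 62 x 31 mm; origin under its centre. A bystander: leave it where it is
- dog1: loose steel bench dog, 0.3 kg, 100 mm long: round shaft 19 mm thick, 78 mm long, with a block head 22 long, 30 wide, 26 mm high. Origin on the shaft's axis near the balance point, 55 mm from the foot, 45 mm from the head's end, 9.5 mm above the bench; x runs along the shaft to the head, which begins at x = 23 mm. Two or three of dog1 to dog4 are present; absent ones read None
- dog2: loose steel bench dog, 0.3 kg, 100 mm long: round shaft 19 mm thick, 78 mm long, with a block head 22 long, 30 wide, 26 mm high. Origin on the shaft's axis near the balance point, 55 mm from the foot, 45 mm from the head's end, 9.5 mm above the bench; x runs along the shaft to the head, which begins at x = 23 mm. Two or three of dog1 to dog4 are present; absent ones read None
- dog3: loose steel bench dog, 0.3 kg, 100 mm long: round shaft 19 mm thick, 78 mm long, with a block head 22 long, 30 wide, 26 mm high. Origin on the shaft's axis near the balance point, 55 mm from the foot, 45 mm from the head's end, 9.5 mm above the bench; x runs along the shaft to the head, which begins at x = 23 mm. Two or three of dog1 to dog4 are present; absent ones read None
- dog4: loose steel bench dog, 0.3 kg, 100 mm long: round shaft 19 mm thick, 78 mm long, with a block head 22 long, 30 wide, 26 mm high. Origin on the shaft's axis near the balance point, 55 mm from the foot, 45 mm from the head's end, 9.5 mm above the bench; x runs along the shaft to the head, which begins at x = 23 mm. Two or three of dog1 to dog4 are present; absent ones read None
Things that resemble listed ones, but are neither listed nor needed, are in the scene too. What is shaped like the dog2 but pink or turquoise is not meant. What is shaped like the dog3 but orange or purple is not meant.

How it is judged:
By the outcome, as a careful person would: the job done as asked, in the order asked, and still so for the second after the job is handed in, with the robot touching nothing.
Of dog1, dog2, dog3, dog4 only 2 to 3 are there at a start; the rules pass over those that are not, and their reading is None.
At some moment in a run one of dog1, dog2, dog3, dog4 may be knocked a few centimetres aside while the robot is not near it.
Once in a run the grip may slacken for a moment while it holds something.
It also fails if it takes over 210 s, if anything falls off the work surface, if the arm or the gripper's body presses on something with over 40 N, if the wrist force passes 120 N, or if a joint passes its speed limit or range.

ROBOT

A 6-joint arm with a two-finger parallel gripper is mounted at the origin on the work surface. World frame = base frame: x ahead of the robot, y to its left, z up, the work surface at z = 0. Lengths are in m, angles in rad, forces in N, time in s.
With the tool pointing down it reaches from about 0.325 to 0.775 m from the base axis. Payload 5.5 kg.
Tool frame: the origin (TCP) lies on the centre line of the jaws, within the pads' length; the fingertips stand 17 mm ahead of it and the grasp point (between the pads) lies 2 mm behind it; z points along the fingers, y is the line along which they close (so a half turn about z gives the same grasp; the last joint's range is limited). The gripper opens to 85 mm and grips with 20 to 120 N. Pads are 22 mm wide; open, the fingers measure 114 mm over their backs; the gripper's body (76 mm by 85 mm) begins 54 mm behind the grasp point. The pads swing forward as they close: fully open they stand 13 mm farther back than shut.
Start: joints at [-1.374, 0.091, 1.231, -0, 1.82, -0.057], TCP at [0.151, -0.581, 0.248] pointing down, gripper open.
Joint ranges: [-2.87, 2.87], [-0.86, 2.18], [0.17, 2.46], [-1.51, 4.65], [0.06, 2.69], [-2.65, 2.65]. Speed limits (rad/s): [2.57, 2.57, 3.01, 3.14, 3.14, 3.14].

INTERFACE

Orientations are given as a unit quaternion [x, y, z, w].
In Python, from station import observe, get_image, order gives the robot as it stands.
- The arm moves only by the tool move_arm, never from a script. Its argument "targets" is a list of rows, each a list of 2 entries, a list of its own where there are three numbers: the shift along the world's x, y, z each as a share of 25 cm, from -1 to 1, then the turn about the world's z as a share of pi rad, from -1 to 1. A call has 1 to 10 rows; each row is the pose to reach, as a shift and turn from the pose commanded when the call began, turning the shorter way round; what a row does not reach only later rows make up. A row lasts 1/12 s, in which the tool goes at most 41.7 mm and 7.16 degrees, less where a joint would pass 70% of its speed; a pose out of reach is approached as far as the arm can. A call with a number of a shift or a turn outside -1 to 1 is refused whole. A call with a gripper value outside its range is refused whole. "gripper" is the opening, from -1 (shut) to 1 (fully open), set as the call begins (left out, the last holds). The fingers move at their own pace and stop on an object; the grip force is fixed at half the most. Time passes only in rows, so rows that repeat a pose let the fingers close. It gives the time, the measured TCP pose, the force, the opening and the grip force at its end, in the units of the state.
- observe(): the state, without advancing time (a new reading comes with each control period).
- get_image(name): name is "scene" or "top" or "wrist"; returns a dict with "frame" (384x512x3 uint8, red, green, blue), "K" (3x3 intrinsics, pixels), "world_from_camera" (4x4, takes a point from camera to world coordinates). Camera axes: x right, y down, z forward; pixel columns grow to the right and rows downward; lengths in m; the calibration is good to about 2 mm. A picture is of the moment at which its call begins. There is no depth.
- order.job_done(): hands the job in; it is judged then, once.
The state is a dict: "time": time; "qpos": joint angles; "dq": joint speeds; "joint_torque": joint torques, N m; "tool_pos": TCP position; "orientation": TCP orientation; "force": force on the tool from outside, world axes, zero at the start; "moment": the same for the moment, N m; "finger_gap": opening from 0.0 (shut) to 1.0 (fully open); "gripper_force": force on a finger pad.
Only numpy, scipy, OpenCV 4.12 (cv2) and the standard library are available. Lean on these libraries where they do the work, as an engineer would, in place of code of your own. Each camera call takes 0.05 s, during which the arm holds its last target. There are 200 camera calls.

## Working session

There is one attempt and no reset: what is moved stays moved. The work goes in short steps, Python scripts to look and compute and a tool call to move; the robot and the scene stay as the last step left them, time stands still between calls to the robot, and variables do not carry over. Pictures are saved under pics/ and viewed, at most 14 in all, crops included, and the job is handed in when it is done.

Besides the shell and the picture viewer there is one more tool, called after "Emit:" as name(argument=value, ...) on one line, values as JSON. move_arm: Moves the arm, as the interface text tells. Its arguments: {"type":"object","properties":{"targets":{"type":"array"},"gripper":{"type":"number"}},"required":["targets"]}

```bash
mkdir -p pics; cat > h.py <<'E'
import numpy as np, cv2
from station import observe, get_image, order
def snap(name, fn, crop=None, s=1):
    d=get_image(name); f=d["frame"][:,:,::-1]
    np.savez('pics/'+fn+'.npz',**{k:np.array(v) for k,v in d.items()})
    if crop: f=f[crop[1]:crop[3],crop[0]:crop[2]]
    if s!=1: f=cv2.resize(f,None,fx=s,fy=s,interpolation=cv2.INTER_CUBIC)
    cv2.imwrite('pics/'+fn+'.png',f); return d
def px(fn,u,v,z):
    d=np.load('pics/'+fn+'.npz'); T=d["world_from_camera"]
    r=T[:3,:3]@np.linalg.solve(d["K"],[u,v,1.]); o=T[:3,3]
    return o+r*(z-o[2])/r[2]
def proj(fn,P):
    d=np.load('pics/'+fn+'.npz'); T=np.linalg.inv(d["world_from_camera"])
    q=d["K"]@(T[:3,:3]@np.array(P).T+T[:3,3:]); return (q[:2]/q[2]).T
E
python3 - <<'E'
from h import *
d=snap("top","top0",s=1.56);snap("scene","sc0",s=1.56)
print(d["world_from_camera"],d["K"]);print(observe())
E
```

```text
[[ 0.00328653 -0.97745421  0.21112191  0.27453185]
 [-0.99998705 -0.00239204  0.00449211  0.01196574]
 [-0.00388582 -0.21113394 -0.97744942  1.23179041]
 [ 0.          0.          0.          1.        ]] [[382.19796988   0.         255.38478569]
 [  0.         382.19796988 187.8934198 ]
 [  0.           0.           1.        ]]
{'time': 0.1, 'qpos': array([-1.37366317e+00,  9.18065947e-02,  1.23177620e+00, -1.17894641e-05,
        1.81976275e+00, -5.67152349e-02]), 'dq': array([ 0.00098099, -0.00273626, -0.00320457, -0.00095886, -0.00080851,
       -0.00202936]), 'joint_torque': array([ 3.66812295e-03, -4.60218287e+01, -4.19217324e+01,  1.15987546e-04,
        1.06325533e-02,  1.01990246e-06]), 'tool_pos': array([ 0.15062281, -0.5805675 ,  0.24724404]), 'orientation': array([ 9.91955734e-01,  1.26582198e-01, -6.71837457e-05, -8.73882318e-04]), 'force': array([ 0.05095018, -0.10896294,  0.26019084]), 'moment': array([ 0.01569642, -0.0300387 ,  0.01291364]), 'gripper_force': 0.0, 'finger_gap': 1.0037889187895053}
```

View pics/top0.png

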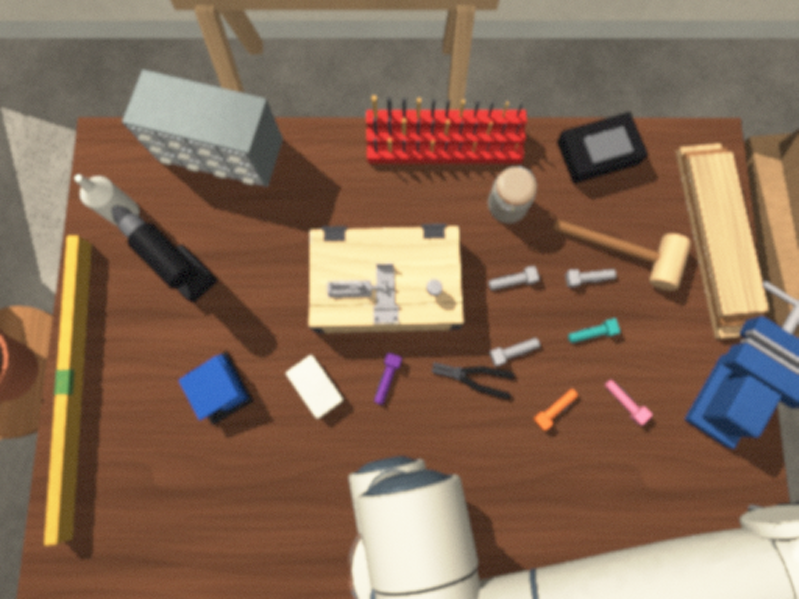

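View pics/sc0.png

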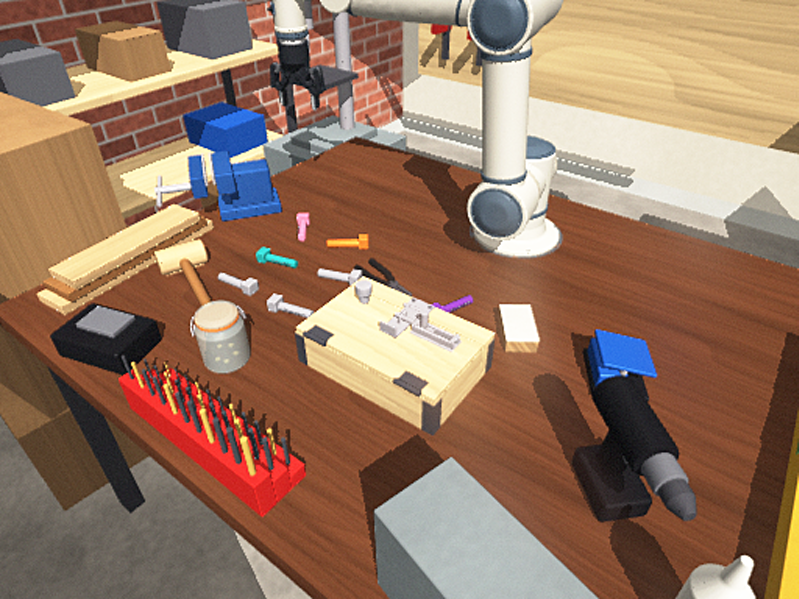

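The top view shows the chest at (385,278), with the bolt at (350,290) and the hasp strap at (385,292). Three steel dogs lie at (515,279), (592,277) and (516,350). I'll enlarge both areas.

```bash
python3 - <<'E'
from h import *
f=np.load('pics/top0.npz')['frame'][:,:,::-1]
a=cv2.resize(f[138:218,190:304],None,fx=7,fy=7,interpolation=cv2.INTER_CUBIC)
b=cv2.resize(f[160:240,300:404],None,fx=7,fy=7,interpolation=cv2.INTER_CUBIC)
cv2.imwrite('pics/c0.png',a);cv2.imwrite('pics/d0.png',b)
E
```

```text
(no output)
```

View pics/c0.png

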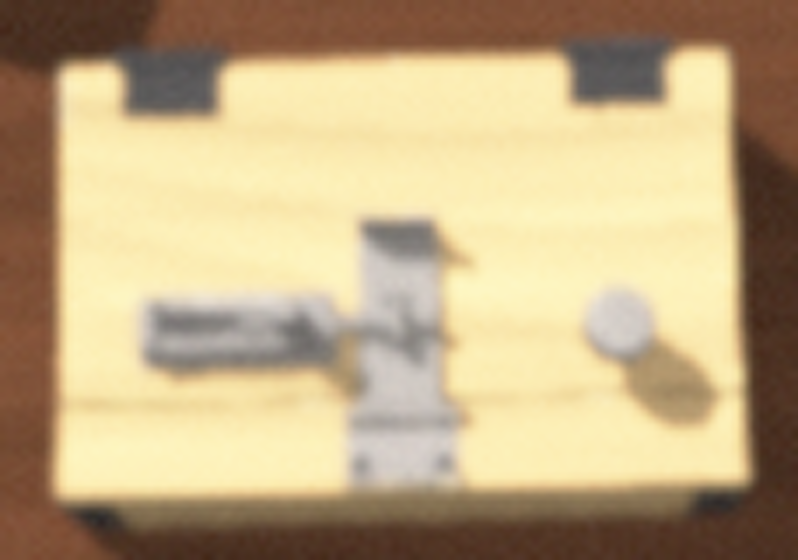

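View pics/d0.png

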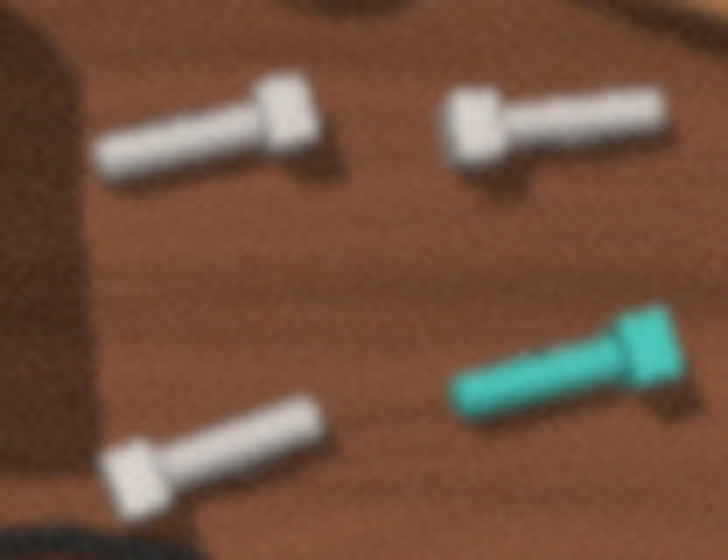

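```bash
cat >> h.py <<'E'
def c7(p,off): return ((p[0]+.5)/7-.5+off[0],(p[1]+.5)/7-.5+off[1])
E
python3 - <<'E'
from h import *
o=(190,138)
L={'BL':((60,62),.085),'BR':((733,48),.085),'FL':((52,497),.085),'FR':((750,487),.085),'knobtop':((620,320),.125),'liptop':((398,225),.105),'hinge':((405,423),.089),'boltknob?':((303,325),.129)}
W={k:px('top0',*c7(p,o),z) for k,(p,z) in L.items()}
for k,v in W.items(): print(k,v.round(4))
# fit
loc={'BL':(.0985,.15),'BR':(.0985,-.15),'FL':(-.0985,.15),'FR':(-.0985,-.15),'knobtop':(-.034,-.095)}
ks=[k for k in loc if k in W]
A=np.array([loc[k] for k in ks]);B=np.array([W[k][:2] for k in ks])
a=A-A.mean(0);b=B-B.mean(0)
th=np.arctan2((a[:,0]*b[:,1]-a[:,1]*b[:,0]).sum(),(a*b).sum())
R=np.array([[np.cos(th),-np.sin(th)],[np.sin(th),np.cos(th)]])
t=B.mean(0)-R@A.mean(0);print('th',th,'t',t,'res',(A@R.T+t-B).round(4).tolist())
o=(300,160)
for n,f,h in (('A',(98,160),(310,106)),('B',(663,108),(450,125)),('C',(318,413),(117,484))):
    F=px('top0',*c7(f,o),.0095);H=px('top0',*c7(h,o),.012);d=H-F
    print(n,F.round(4),H.round(4),np.hypot(*d[:2]),np.degrees(np.arctan2(d[1],d[0])),'orig',(F+d*.55)[:2].round(4))
for k,z in (((-.026,.045,),.129),((-.026,.089),.129)):print(proj('top0',[[*(R@k+t),z]]), 'boltknob',R@k+t)
q=observe()['orientation'];from scipy.spatial.transform import Rotation as Q
print(Q.from_quat(q).as_matrix().round(3))
E
```

```text
BL [0.6552 0.1977 0.085 ]
BR [ 0.6624 -0.1047  0.085 ]
FL [0.4576 0.1943 0.085 ]
FR [ 0.4628 -0.1084  0.085 ]
knobtop [ 0.5278 -0.0505  0.125 ]
liptop [0.5745 0.0446 0.105 ]
hinge [0.4899 0.0413 0.089 ]
boltknob? [0.5244 0.0837 0.129 ]
th 0.019867276725624144 t [0.55956351 0.04481755] res [[-0.0002, -0.001], [-0.0014, 0.0015], [0.0005, -0.0015], [0.0013, 0.0013], [-0.0003, -0.0004]]
A [ 0.5573 -0.1732  0.0095] [ 0.583  -0.2731  0.012 ] 0.10309816869718537 -75.57678682108505 orig [ 0.5715 -0.2281]
B [ 0.5831 -0.4394  0.0095] [ 0.574  -0.3382  0.012 ] 0.10161830339892507 95.12305676202767 orig [ 0.5781 -0.3837]
C [ 0.4384 -0.2707  0.0095] [ 0.4053 -0.1771  0.012 ] 0.09927211231256232 109.4927275479908 orig [ 0.4202 -0.2192]
[[231.02716741 181.25630335]] boltknob [0.53267467 0.08929216]
[[216.18410355 181.50914692]] boltknob [0.53180057 0.13328348]
[[ 0.968  0.251 -0.   ]
 [ 0.251 -0.968  0.002]
 [ 0.    -0.002 -1.   ]]
```

Emit:
move_arm(targets=[[[0.56,1,0],0.308],[[0.56,1,0],0.308],[[0.56,1,0],0.308],[[0.56,1,0],0.308],[[0.56,1,0],0.308],[[0.56,1,0],0.308],[[0.56,1,0],0.308],[[0.56,1,0],0.308],[[0.56,1,0],0.308]])

```text
time: 0.85
tool_pos: [0.2916, -0.3292, 0.2483]
orientation: [0.817, 0.576, 0.0, 0.0]
force: [0.1, 0.0, 0.9]
finger_gap: 1.002
gripper_force: 0.0
```

Emit:
move_arm(targets=[[[0.56,1,0],0.308],[[0.56,1,0],0.308],[[0.56,1,0],0.308],[[0.56,1,0],0.308],[[0.56,1,0],0.308],[[0.56,1,0],0.308],[[0.56,1,0],0.308],[[0.56,1,0],0.308],[[0.56,1,0],0.308]])

```text
time: 1.6
tool_pos: [0.4312, -0.0799, 0.2475]
orientation: [0.457, 0.889, -0.0, -0.001]
force: [0.4, -0.8, 0.7]
finger_gap: 1.005
gripper_force: 0.0
```

Emit:
move_arm(targets=[[[0.41,0.3,0],0.308],[[0.41,0.3,0],0.308],[[0.41,0.3,0],0.308],[[0.41,0.3,0],0.308],[[0.41,0.3,0],0.308],[[0.41,0.3,0],0.308],[[0.41,0.3,0],0.308],[[0.41,0.3,0],0.308],[[0.41,0.3,0],0.308],[[0.41,0.3,0],0.308]], gripper=0.1)

```text
time: 2.43
tool_pos: [0.5331, -0.0075, 0.248]
orientation: [-0.003, 1.0, -0.0, -0.0]
force: [-0.9, -0.2, -0.0]
finger_gap: 0.545
gripper_force: 0.0
```

```bash
cat >> h.py <<'E'
from scipy.spatial.transform import Rotation as Q
TH=.0199; CT=np.array([.5596,.0448])
def cw(x,y): c,s=np.cos(TH),np.sin(TH); return CT+np.array([c*x-s*y,s*x+c*y])
def st():
    s=observe(); M=Q.from_quat(s['orientation']).as_matrix()
    print('t',round(s['time'],2),'pos',s['tool_pos'].round(4),'yawy',round(np.degrees(np.arctan2(M[1,1],M[0,1])),2),'F',s['force'].round(1),'gap',round(s['finger_gap']*85,1),'gf',round(s['gripper_force'],1),'q6',s['qpos'][5].round(2)); return s
E
python3 - <<'E'
from h import *
st(); print(cw(-.026,.045))
snap("wrist","w1",s=1.5)
E
```

```text
t 2.43 pos [ 0.5331 -0.0075  0.248 ] yawy 90.35 F [-0.9 -0.2 -0. ] gap 46.3 gf 0.0 q6 -1.65
[0.53270971 0.08927372]
```

View pics/w1.png

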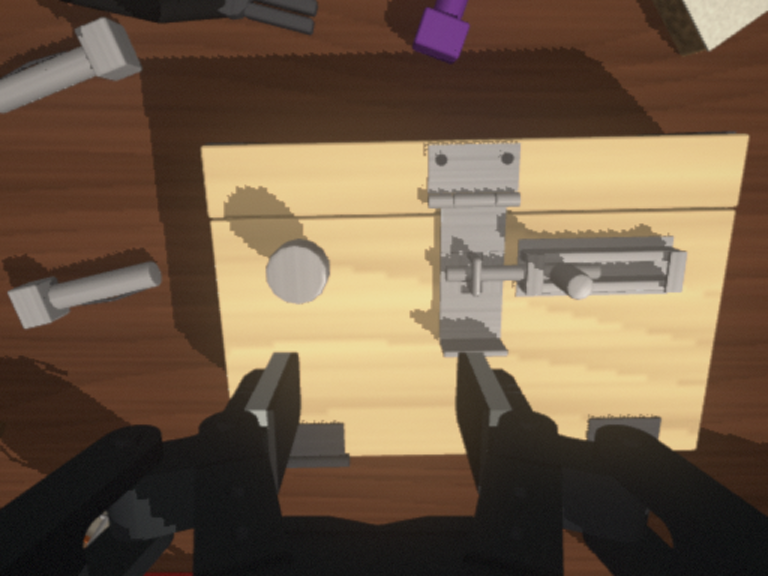

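The wrist view shows the bolt home, with its knob tip at (580,286), the lid knob at (297,271) and the lip at (474,347). I'll check these against the fit.

```bash
python3 - <<'E'
from h import *
for n,u,v,z,l in (('bolt',580,286,.129,(-.026,.045)),('lidknob',297,271,.125,(-.034,-.095)),('lip',474,347,.106,(.017,0)),('FL',749,135,.085,(-.0985,.15)),('FR',202,146,.085,(-.0985,-.15)),('BL',697,449,.085,(.0985,.15))):
    print(n,px('w1',(u+.5)/1.5-.5,(v+.5)/1.5-.5,z).round(4),cw(*l).round(4))
E
```

```text
bolt [0.5338 0.0946 0.129 ] [0.5327 0.0893]
lidknob [ 0.528  -0.0469  0.125 ] [ 0.5275 -0.0509]
lip [0.5762 0.0483 0.106 ] [0.5766 0.0451]
FL [0.4602 0.1949 0.085 ] [0.4581 0.1928]
FR [ 0.4679 -0.1027  0.085 ] [ 0.4641 -0.1071]
BL [0.6545 0.2007 0.085 ] [0.6551 0.1967]
```

Emit:
move_arm(targets=[[[0,0.398,0],0.005],[[0,0.398,0],0.005],[[0,0.398,0],0.005],[[0,0.398,-0.15],0.005],[[0,0.398,-0.3],0.005],[[0,0.398,-0.4],0.005],[[0,0.398,-0.46],0.005],[[0,0.398,-0.494],0.005],[[0,0.398,-0.494],0.005]])

```text
time: 3.23
tool_pos: [0.5321, 0.0931, 0.1224]
orientation: [-0.014, 1.0, -0.0, -0.002]
force: [-0.4, -0.1, -0.4]
finger_gap: 0.551
gripper_force: 0.0
```

Emit:
move_arm(targets=[[[0,0,0],0],[[0,0,0],0],[[0,0,0],0],[[0,0,0],0],[[0,0,0],0],[[0,0,0],0],[[0,0,0],0],[[0,0,0],0]], gripper=-1)

```text
time: 3.9
tool_pos: [0.5341, 0.0936, 0.127]
orientation: [-0.015, 1.0, 0.0, 0.002]
force: [0.4, -1.4, 5.6]
finger_gap: 0.132
gripper_force: 58.5
```

```bash
sed -i 's/TH=.0199; CT=.*/TH=.022; CT=np.array([.5602,.0468])/' h.py; python3 -c "
from h import *
st();print(cw(-.026,.045))"
```

```text
t 3.9 pos [0.5341 0.0936 0.127 ] yawy 91.74 F [ 0.4 -1.4  5.6] gap 11.2 gf 58.5 q6 -1.49
[0.53321637 0.09121716]
```

Emit:
move_arm(targets=[[[0,0.03,0.004],0],[[-0.001,0.06,0.008],0],[[-0.002,0.09,0.008],0],[[-0.002,0.12,0.008],0],[[-0.003,0.15,0.008],0],[[-0.004,0.175,0.008],0],[[-0.004,0.182,0.008],0],[[-0.004,0.182,0.008],0]])

```text
time: 4.57
tool_pos: [0.5329, 0.1359, 0.1271]
orientation: [-0.014, 1.0, -0.004, 0.001]
force: [5.5, -15.7, 2.9]
finger_gap: 0.137
gripper_force: 59.2
```

```bash
python3 -c "
from h import *
st();print(cw(-.026,.089))"
```

```text
t 4.57 pos [0.5329 0.1359 0.1271] yawy 91.64 F [  5.5 -15.7   2.9] gap 11.7 gf 59.2 q6 -1.41
[0.53224845 0.13520651]
```

Emit:
move_arm(targets=[[[0,-0.006,0],0],[[0,-0.006,0],0],[[0,-0.006,0],0],[[0,-0.006,0],0],[[0,-0.006,0.14],0],[[0,-0.006,0.26],0],[[0,-0.006,0.28],0]], gripper=0.1)

```text
time: 5.15
tool_pos: [0.5334, 0.1387, 0.2029]
orientation: [-0.016, 1.0, 0.001, 0.004]
force: [0.2, 0.0, 1.4]
finger_gap: 0.552
gripper_force: 0.0
```

Emit:
move_arm(targets=[[[0.17,-0.356,0],0],[[0.17,-0.356,0],0],[[0.17,-0.356,0],0],[[0.17,-0.356,0],0],[[0.17,-0.356,-0.12],0],[[0.17,-0.356,-0.24],0],[[0.17,-0.356,-0.32],0],[[0.17,-0.356,-0.356],0],[[0.17,-0.356,-0.356],0],[[0.17,-0.356,-0.356],0]], gripper=0.65)

```text
time: 5.98
tool_pos: [0.5745, 0.0495, 0.1082]
orientation: [-0.016, 1.0, 0.0, -0.0]
force: [1.0, 0.2, 0.8]
finger_gap: 0.823
gripper_force: 0.0
```

```bash
python3 -c "
from h import *
st();print(cw(.015,.0))
snap('wrist','w2',s=1.5)"
```

```text
t 5.98 pos [0.5745 0.0495 0.1082] yawy 91.8 F [1.  0.2 0.8] gap 70.0 gf 0.0 q6 -1.58
[0.57519637 0.04712997]
```

View pics/w2.png

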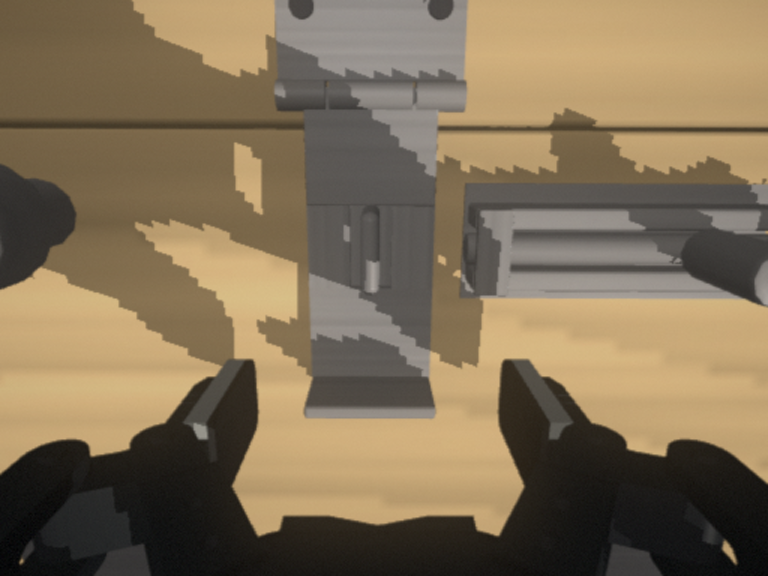

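Emit:
move_arm(targets=[[[0,-0.008,-0.004],-0.003],[[0,-0.008,-0.004],-0.003],[[0,-0.008,-0.004],-0.003],[[0,-0.008,-0.004],-0.003],[[0,-0.008,-0.004],-0.003],[[0,-0.008,-0.004],-0.003]], gripper=-1)

```text
time: 6.53
tool_pos: [0.5753, 0.0471, 0.1087]
orientation: [-0.011, 1.0, 0.0, 0.001]
force: [-0.9, 0.8, 5.9]
finger_gap: 0.398
gripper_force: 59.2
```

Emit:
move_arm(targets=[[[-0.004,0,0.032],0],[[-0.014,0,0.064],0],[[-0.041,-0.001,0.123],0],[[-0.079,-0.002,0.176],0],[[-0.127,-0.003,0.22],0],[[-0.183,-0.004,0.254],0],[[-0.244,-0.005,0.276],0],[[-0.244,-0.005,0.276],0]])

```text
time: 7.2
tool_pos: [0.5109, 0.0455, 0.175]
orientation: [-0.011, 1.0, 0.0, -0.002]
force: [-0.7, 0.9, -8.2]
finger_gap: 0.368
gripper_force: 61.2
```

```bash
python3 -c "
from h import *
st()"
```

```text
t 7.2 pos [0.5109 0.0455 0.175 ] yawy 91.25 F [-0.7  0.9 -8.2] gap 31.3 gf 61.2 q6 -1.57
```

Emit:
move_arm(targets=[[[-0.064,-0.001,0.01],0],[[-0.13,-0.003,0.006],0],[[-0.192,-0.004,-0.01],0],[[-0.251,-0.005,-0.038],0],[[-0.303,-0.006,-0.078],0],[[-0.336,-0.007,-0.114],0],[[-0.336,-0.007,-0.114],0],[[-0.336,-0.007,-0.114],0]])

```text
time: 7.87
tool_pos: [0.4272, 0.0433, 0.152]
orientation: [-0.011, 1.0, -0.001, -0.001]
force: [-22.4, -0.0, 26.2]
finger_gap: 0.356
gripper_force: 63.5
```

Emit:
move_arm(targets=[[[0,0,0],0],[[0,0,0],0],[[0,0,0],0],[[0,0,0],0],[[0,0,0.1],0],[[0,0,0.25],0],[[0,0,0.38],0],[[0,0,0.38],0]], gripper=0.65)

```text
time: 8.53
tool_pos: [0.4315, 0.0436, 0.2493]
orientation: [-0.011, 1.0, -0.0, 0.005]
force: [0.7, 0.1, 0.7]
finger_gap: 0.822
gripper_force: 0.0
```

```bash
python3 -c "
from h import *
st();print(cw(-.034,-.095))
snap('top','t2',crop=(170,110,420,260),s=3)"
```

```text
t 8.53 pos [0.4315 0.0436 0.2493] yawy 91.21 F [0.7 0.1 0.7] gap 69.9 gf 0.0 q6 -1.57
[ 0.52829806 -0.04892495]
```

View pics/t2.png

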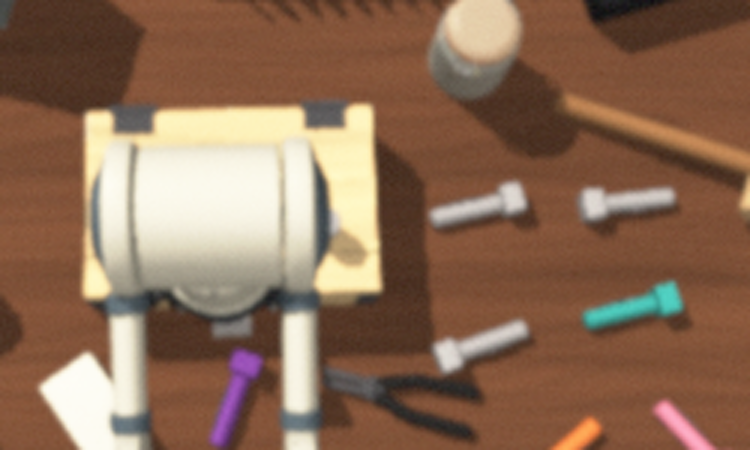

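Emit:
move_arm(targets=[[[0.386,-0.37,0],0],[[0.386,-0.37,0],0],[[0.386,-0.37,0],0],[[0.386,-0.37,0],0],[[0.386,-0.37,-0.15],0],[[0.386,-0.37,-0.3],0],[[0.386,-0.37,-0.43],0],[[0.386,-0.37,-0.5],0],[[0.386,-0.37,-0.533],0],[[0.386,-0.37,-0.533],0]], gripper=0.5)

```text
time: 9.42
tool_pos: [0.5244, -0.0485, 0.1053]
orientation: [-0.011, 1.0, 0.001, -0.003]
force: [-0.0, -0.0, 0.0]
finger_gap: 0.75
gripper_force: 0.0
```

Emit:
move_arm(targets=[[[0,0,0],0],[[0,0,0],0],[[0,0,0],0],[[0,0,0],0],[[0,0,0],0],[[0,0,0],0]], gripper=-1)

```text
time: 9.92
tool_pos: [0.5272, -0.0491, 0.1114]
orientation: [-0.011, 1.0, -0.0, 0.002]
force: [-0.0, 0.1, 6.9]
finger_gap: 0.354
gripper_force: 59.2
```

```bash
python3 -c "
from h import *
st()
p=lambda a:np.array([-.1325*np.cos(a)+.035*np.sin(a),.1325*np.sin(a)+.035*np.cos(a)])
for a in np.arange(.12,1.69,.12): print(a.round(2),((p(a)-p(0))*4).round(3))"
```

```text
t 9.92 pos [ 0.5272 -0.0491  0.1114] yawy 91.21 F [-0.   0.1  6.9] gap 30.1 gf 59.2 q6 -1.75
0.12 [0.021 0.062]
0.24 [0.048 0.122]
0.36 [0.083 0.178]
0.48 [0.125 0.229]
0.6 [0.172 0.275]
0.72 [0.224 0.315]
0.84 [0.28  0.348]
0.96 [0.341 0.374]
1.08 [0.404 0.393]
1.2 [0.468 0.405]
1.32 [0.534 0.408]
1.44 [0.6   0.404]
1.56 [0.664 0.391]
1.68 [0.727 0.372]
```

Emit:
move_arm(targets=[[[0.021,0,0.062],0],[[0.048,0.001,0.122],0],[[0.083,0.002,0.178],0],[[0.125,0.003,0.229],0],[[0.172,0.004,0.275],0],[[0.224,0.005,0.315],0],[[0.28,0.006,0.348],0],[[0.28,0.006,0.348],0]])

```text
time: 10.58
tool_pos: [0.5967, -0.0473, 0.1951]
orientation: [-0.01, 1.0, 0.0, -0.001]
force: [1.4, 0.2, -3.4]
finger_gap: 0.347
gripper_force: 62.5
```

```bash
python3 -c "
from h import *
st()"
```

```text
t 10.58 pos [ 0.5967 -0.0473  0.1951] yawy 91.19 F [ 1.4  0.2 -3.4] gap 29.5 gf 62.5 q6 -1.73
```

Emit:
move_arm(targets=[[[0.061,0.001,0.026],0],[[0.124,0.003,0.045],0],[[0.188,0.004,0.057],0],[[0.254,0.005,0.06],0],[[0.32,0.007,0.056],0],[[0.384,0.008,0.043],0],[[0.416,0.009,0.034],0],[[0.416,0.009,0.034],0]])

```text
time: 11.25
tool_pos: [0.7009, -0.0449, 0.2034]
orientation: [-0.011, 1.0, 0.0, -0.0]
force: [0.5, -0.4, 0.0]
finger_gap: 0.001
gripper_force: 0.0
```

```bash
python3 -c "
from h import *
st()"
```

```text
t 11.25 pos [ 0.7009 -0.0449  0.2034] yawy 91.24 F [ 0.5 -0.4  0. ] gap 0.0 gf 0.0 q6 -1.7
```

```bash
python3 -c "
from h import *
snap('scene','s3',crop=(150,80,406,272),s=3)"
```

```text
(no output)
```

View pics/s3.png

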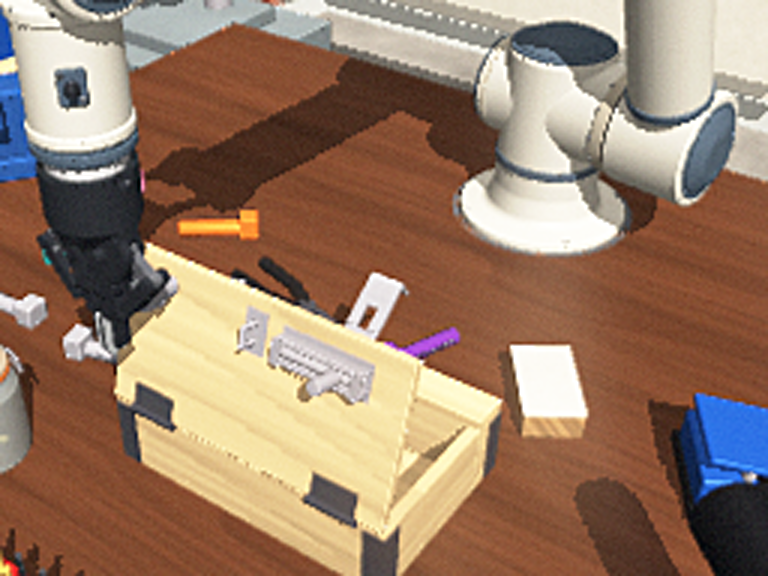

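```bash
python3 -c "
from h import *
for a in np.arange(.8,1.7,.1):
    x=.0985-.155*np.cos(a)+.005*np.sin(a); z=.08+.155*np.sin(a)+.005*np.cos(a)
    k=(.0985-.1325*np.cos(a)+.035*np.sin(a),.08+.1325*np.sin(a)+.035*np.cos(a))
    q=((proj('s3',[[*cw(x,y),z] for y in (.149,-.149)])+.5-[150,80])*3-.5).round(0)
    print(a.round(1),q.tolist(),cw(k[0],-.095).round(3),round(k[1],3))"
```

```text
0.8 [[458.0, 360.0], [182.0, 242.0]] [ 0.594 -0.047] 0.199
0.9 [[452.0, 358.0], [172.0, 239.0]] [ 0.606 -0.047] 0.206
1.0 [[444.0, 357.0], [162.0, 237.0]] [ 0.619 -0.047] 0.21
1.1 [[435.0, 359.0], [151.0, 237.0]] [ 0.632 -0.047] 0.214
1.2 [[426.0, 362.0], [139.0, 238.0]] [ 0.645 -0.046] 0.216
1.3 [[415.0, 368.0], [126.0, 241.0]] [ 0.659 -0.046] 0.217
1.4 [[405.0, 376.0], [114.0, 246.0]] [ 0.673 -0.046] 0.217
1.5 [[393.0, 385.0], [101.0, 253.0]] [ 0.686 -0.045] 0.215
1.6 [[381.0, 397.0], [88.0, 261.0]] [ 0.7   -0.045] 0.211
```

Emit:
move_arm(targets=[[[0,0,0.15],0],[[0,0,0.3],0],[[0,0,0.4],0],[[0,0,0.4],0],[[-0.15,0.1,0.4],0],[[-0.6,0.3,0.4],0],[[-0.6,0.3,0.4],0],[[-0.6,0.3,0.4],0],[[-0.6,0.3,0.4],0],[[-0.6,0.3,0.4],0]], gripper=-1)

```text
time: 12.13
tool_pos: [0.5477, 0.0308, 0.3061]
orientation: [-0.011, 1.0, -0.0, 0.002]
force: [-0.3, 0.1, -0.3]
finger_gap: 0.003
gripper_force: 0.0
```

Emit:
move_arm(targets=[[[0,0,-0.15],0],[[0,0,-0.3],0],[[0,0,-0.36],0],[[0.12,0,-0.36],0],[[0.18,0,-0.36],0],[[0.24,0,-0.36],0],[[0.3,0,-0.36],0],[[0.34,0,-0.36],0],[[0.38,0,-0.36],0],[[0.38,0,-0.36],0]])

```text
time: 12.97
tool_pos: [0.6469, 0.0292, 0.2142]
orientation: [-0.01, 1.0, -0.0, 0.0]
force: [0.5, -0.4, 0.1]
finger_gap: -0.001
gripper_force: 0.0
```

```bash
python3 -c "
from h import *
st()"
```

```text
t 12.97 pos [0.6469 0.0292 0.2142] yawy 91.18 F [ 0.5 -0.4  0.1] gap -0.1 gf 0.0 q6 -1.6
```

Emit:
move_arm(targets=[[[0.02,0,0],0],[[0.04,0,0],0],[[0.04,0,0],0],[[-0.1,0,0],0],[[-0.2,0,0],0],[[-0.2,0,0.2],0],[[-0.2,0,0.36],0],[[-0.2,0,0.36],0],[[-0.2,0,0.36],0]], gripper=-0.2)

```text
time: 13.72
tool_pos: [0.5961, 0.0301, 0.3105]
orientation: [-0.011, 1.0, 0.0, 0.005]
force: [0.6, 0.0, -0.1]
finger_gap: 0.402
gripper_force: 0.0
```

```bash
python3 -c "
from h import *
st();snap('scene','s4',crop=(150,80,406,272),s=3)"
```

```text
t 13.72 pos [0.5961 0.0301 0.3105] yawy 91.23 F [ 0.6  0.  -0.1] gap 34.2 gf 0.0 q6 -1.6
```

View pics/s4.png

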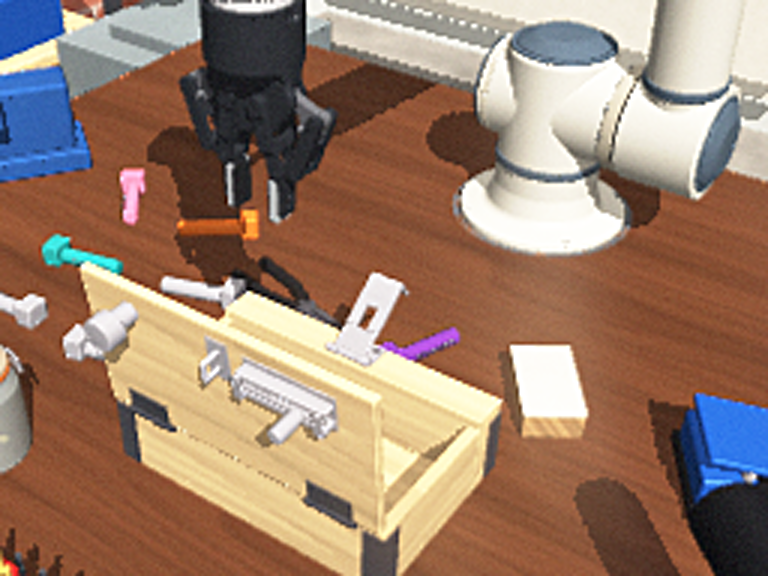

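```bash
cat >> h.py <<'E'
def dogs(fn='d',dump=False):
    d=snap('top',fn); f=d['frame']; hsv=cv2.cvtColor(f,cv2.COLOR_RGB2HSV)
    m=((hsv[...,1]<60)&(hsv[...,2]>105)).astype(np.uint8)
    n,l,s,c=cv2.connectedComponentsWithStats(m)
    for i in range(1,n):
        if not 60<s[i,4]<500: continue
        ys,xs=np.where(l==i); P=np.array([px(fn,u,v,.011)[:2] for u,v in zip(xs,ys)])
        mu=P.mean(0); w,V=np.linalg.eigh(np.cov(P.T)); a=V[:,1]; t=(P-mu)@a; p=(P-mu)@V[:,0]
        if not (.08<np.ptp(t)<.125 and np.ptp(p)<.05): continue
        mid=(t.max()+t.min())/2
        if np.ptp(p[t>mid+.025])<np.ptp(p[t<mid-.025]): a=-a;t=-t;mid=-mid
        O=mu+a*(mid+.005)
        print('dog',O.round(4),'ang',np.degrees(np.arctan2(a[1],a[0])).round(1),'len',np.ptp(t).round(3),'px',c[i].round(0),s[i,4])
E
python3 -c "
from h import *
dogs('d1')"
```

```text
dog [ 0.5707 -0.2303] ang -73.9 len 0.102 px [332. 178.] 201
dog [ 0.5762 -0.3816] ang 96.7 len 0.105 px [377. 177.] 224
dog [ 0.4354 -0.7467] ang 56.0 len 0.115 px [496. 221.] 139
dog [ 0.4191 -0.2182] ang 109.6 len 0.1 px [329. 224.] 226
```

Emit:
move_arm(targets=[[[-0.1,-1,0],-0.422],[[-0.1,-1,0],-0.422],[[-0.1,-1,0],-0.422],[[-0.1,-1,0],-0.422],[[-0.1,-1,0],-0.422],[[-0.1,-1,-0.4],-0.422],[[-0.1,-1,-0.4],-0.422],[[-0.1,-1,-0.6],-0.422],[[-0.1,-1,-0.6],-0.422],[[-0.1,-1,-0.6],-0.422]])

```text
time: 14.65
tool_pos: [0.566, -0.2196, 0.1425]
orientation: [0.58, 0.815, -0.002, -0.008]
force: [-0.5, -0.2, -1.6]
finger_gap: 0.396
gripper_force: 0.0
```

Emit:
move_arm(targets=[[[0,-0.03,0],-0.027],[[0,-0.03,0],-0.027],[[0,-0.03,0],-0.027]])

```text
time: 14.9
tool_pos: [0.57, -0.2276, 0.1535]
orientation: [0.61, 0.793, -0.0, -0.001]
force: [0.7, -0.2, 0.4]
finger_gap: 0.399
gripper_force: 0.0
```

```bash
python3 -c "
from h import *
st();snap('wrist','w3',s=1.5)"
```

```text
t 14.9 pos [ 0.57   -0.2276  0.1535] yawy 14.87 F [ 0.7 -0.2  0.4] gap 33.9 gf 0.0 q6 -0.69
```

View pics/w3.png

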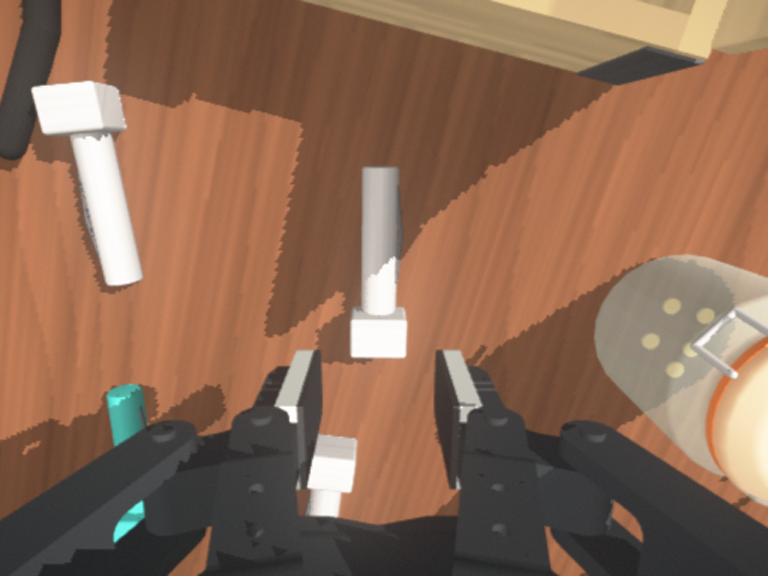

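Emit:
move_arm(targets=[[[0,0,-0.15],0.002],[[0,0,-0.3],0.002],[[0,0,-0.42],0.002],[[0,0,-0.5],0.002],[[0,0,-0.528],0.002],[[0,0,-0.528],0.002],[[0,0,-0.528],0.002]])

```text
time: 15.53
tool_pos: [0.5709, -0.2276, 0.0239]
orientation: [0.608, 0.794, 0.0, 0.001]
force: [-0.4, 0.3, 0.6]
finger_gap: 0.397
gripper_force: 0.0
```

Emit:
move_arm(targets=[[[0,0,0],0],[[0,0,0],0],[[0,0,0],0],[[0,0,0],0],[[0,0,0],0]], gripper=-1)

```text
time: 15.95
tool_pos: [0.5717, -0.2281, 0.0257]
orientation: [0.608, 0.794, 0.001, 0.002]
force: [-1.3, 1.1, 5.9]
finger_gap: 0.189
gripper_force: 58.7
```

Emit:
move_arm(targets=[[[0,0,0.03],0],[[0,0,0.1],0],[[0,0,0.25],0],[[0,0,0.4],0],[[0,0,0.5],0],[[0,0,0.6],0],[[0,0,0.6],0]])

```text
time: 16.53
tool_pos: [0.572, -0.2285, 0.1801]
orientation: [0.608, 0.794, 0.001, 0.005]
force: [0.6, -0.2, -1.3]
finger_gap: 0.189
gripper_force: 59.0
```

```bash
python3 -c "
from h import *
st()
for y in (-.045,0,.045): print(cw(.014,.053+y))"
```

```text
t 16.53 pos [ 0.572  -0.2285  0.1801] yawy 15.11 F [ 0.6 -0.2 -1.3] gap 16.1 gf 59.0 q6 -0.7
[0.57402063 0.05510604]
[0.57303071 0.10009515]
[0.57204079 0.14508426]
```

Emit:
move_arm(targets=[[[0,0.1,0],0.04],[[0,0.2,0],0.08],[[0,0.3,0],0.12],[[0,0.4,0],0.16],[[0,0.5,0],0.2],[[0,0.6,0],0.24],[[0,0.7,0],0.28],[[0,0.8,0],0.32],[[0,0.9,0],0.36],[[0,1,0],0.395]])

```text
time: 17.37
tool_pos: [0.5693, 0.0236, 0.1703]
orientation: [0.03, 1.0, -0.0, -0.001]
force: [0.5, -1.0, -3.8]
finger_gap: 0.188
gripper_force: 59.0
```

Emit:
move_arm(targets=[[[0,0.1,0],0.028],[[0,0.2,0],0.028],[[0,0.3,0],0.028],[[0,0.4,0],0.028],[[0,0.494,0],0.028],[[0,0.494,0],0.028]])

```text
time: 17.87
tool_pos: [0.569, 0.15, 0.1701]
orientation: [-0.013, 1.0, 0.001, -0.002]
force: [0.4, -0.1, -2.9]
finger_gap: 0.191
gripper_force: 59.0
```

```bash
python3 -c "
from h import *
st()"
```

```text
t 17.87 pos [0.569  0.15   0.1701] yawy 91.49 F [ 0.4 -0.1 -2.9] gap 16.2 gf 59.0 q6 -1.4
```

Emit:
move_arm(targets=[[[0.012,-0.016,-0.1],0],[[0.012,-0.016,-0.2],0],[[0.012,-0.016,-0.3],0],[[0.012,-0.016,-0.4],0],[[0.012,-0.016,-0.47],0],[[0.012,-0.016,-0.51],0],[[0.012,-0.016,-0.525],0],[[0.012,-0.016,-0.525],0],[[0.012,-0.016,-0.525],0]])

```text
time: 18.62
tool_pos: [0.5736, 0.1419, 0.0422]
orientation: [-0.011, 1.0, 0.0, 0.001]
force: [1.5, 0.1, -2.4]
finger_gap: 0.187
gripper_force: 59.0
```

```bash
python3 -c "
from h import *
st()"
```

```text
t 18.62 pos [0.5736 0.1419 0.0422] yawy 91.24 F [ 1.5  0.1 -2.4] gap 15.9 gf 59.0 q6 -1.41
```

Emit:
move_arm(targets=[[[0,0,-0.016],0],[[0,0,-0.016],0],[[0,0,-0.016],0]])

```text
time: 18.87
tool_pos: [0.5737, 0.142, 0.0382]
orientation: [-0.011, 1.0, 0.0, 0.001]
force: [1.4, -0.5, -2.6]
finger_gap: 0.182
gripper_force: 59.1
```

Emit:
move_arm(targets=[[[0,0,0],0],[[0,0,0],0],[[0,0,0],0],[[0,0,0],0],[[0,0,0.1],0],[[0,0,0.3],0],[[0,0,0.45],0],[[0,0,0.56],0],[[0,0,0.56],0]], gripper=-0.2)

```text
time: 19.62
tool_pos: [0.5764, 0.1426, 0.1887]
orientation: [-0.011, 1.0, 0.001, 0.008]
force: [1.1, -0.3, 1.3]
finger_gap: 0.399
gripper_force: 0.0
```

```bash
python3 -c "
from h import *
st();dogs('d2')"
```

```text
t 19.62 pos [0.5764 0.1426 0.1887] yawy 91.25 F [ 1.1 -0.3  1.3] gap 33.9 gf 0.0 q6 -1.41
dog [ 0.5786 -0.0454] ang -178.7 len 0.112 px [275. 175.] 460
dog [ 0.5762 -0.3816] ang 96.6 len 0.105 px [377. 177.] 227
dog [ 0.4353 -0.7466] ang 56.1 len 0.115 px [496. 221.] 142
dog [ 0.4183 -0.2169] ang 110.1 len 0.103 px [328. 225.] 245
dog [0.0482 0.7728] ang -6.4 len 0.093 px [  4. 345.] 132
```

Emit:
move_arm(targets=[[[0,-1,0],-0.24],[[0,-1,0],-0.24],[[0,-1,0],-0.24],[[0,-1,0],-0.24],[[0,-1,0],-0.24],[[0,-1,0],-0.24],[[0,-1,0],-0.24]])

```text
time: 20.25
tool_pos: [0.5722, -0.1151, 0.1763]
orientation: [0.364, 0.931, -0.002, 0.0]
force: [-0.4, 1.6, -0.5]
finger_gap: 0.4
gripper_force: 0.0
```

Emit:
move_arm(targets=[[[0,-1,0],-0.234],[[0,-1,0],-0.234],[[0,-1,0],-0.234],[[0,-1,0],-0.234],[[0,-1,0],-0.234],[[0,-1,0],-0.234],[[0,-1,0],-0.234],[[0,-1,0],-0.234]])

```text
time: 20.92
tool_pos: [0.5723, -0.36, 0.1752]
orientation: [0.671, 0.742, -0.0, -0.001]
force: [0.4, -0.2, -0.0]
finger_gap: 0.4
gripper_force: 0.0
```

```bash
python3 -c "
from h import *
st();snap('wrist','w4',s=1.5)"
```

```text
t 20.92 pos [ 0.5723 -0.36    0.1752] yawy 5.76 F [ 0.4 -0.2 -0. ] gap 34.0 gf 0.0 q6 -0.71
```

View pics/w4.png

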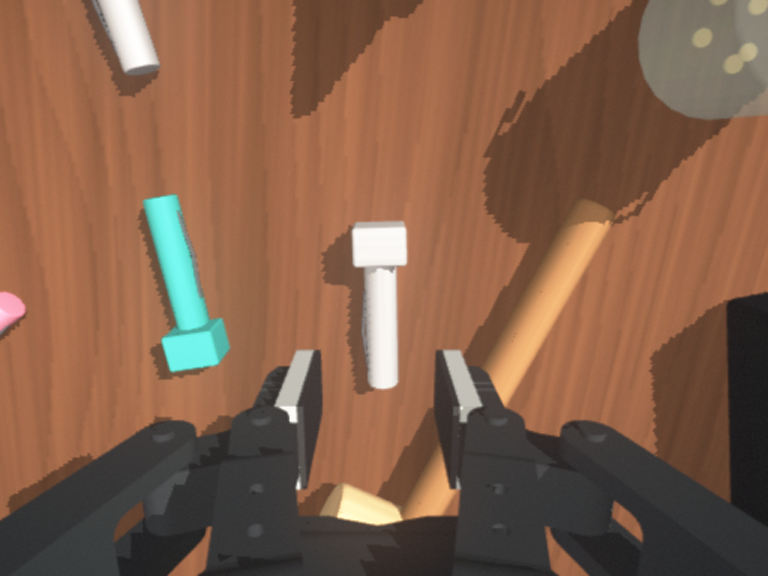

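The wrist view shows dog B's head end at (380,222) and foot at (382,385). The mallet handle runs from (590,205) to (430,500) beside it. I'll check the finger clearance.

```bash
python3 -c "
from h import *
for n,u,v,z in (('headend',380,222,.02),('foot',382,385,.0095),('h1',578,205,.015),('h2',480,380,.015),('h3',405,510,.015),('malhead',345,487,.05),('Ahfoot',380,300,.019)):
    print(n,px('w4',(u+.5)/1.5-.5,(v+.5)/1.5-.5,z).round(4))"
```

```text
headend [ 0.5724 -0.3312  0.02  ]
foot [ 0.5843 -0.4344  0.0095]
h1 [ 0.6814 -0.3113  0.015 ]
h2 [ 0.6434 -0.4223  0.015 ]
h3 [ 0.6084 -0.5204  0.015 ]
malhead [ 0.5674 -0.4804  0.05  ]
Ahfoot [ 0.577  -0.3763  0.019 ]
```

Emit:
move_arm(targets=[[[0.02,-0.08,-0.1],0.004],[[0.02,-0.08,-0.25],0.004],[[0.02,-0.08,-0.4],0.004],[[0.02,-0.08,-0.52],0.004],[[0.02,-0.08,-0.58],0.004],[[0.02,-0.08,-0.605],0.004],[[0.02,-0.08,-0.605],0.004],[[0.02,-0.08,-0.605],0.004]])

```text
time: 21.63
tool_pos: [0.5793, -0.378, 0.0284]
orientation: [0.665, 0.747, 0.0, 0.002]
force: [-1.1, -0.1, 1.2]
finger_gap: 0.401
gripper_force: 0.0
```

Emit:
move_arm(targets=[[[0,0,0],0],[[0,0,0],0],[[0,0,0],0],[[0,0,0],0],[[0,0,0],0]], gripper=-1)

```text
time: 22.05
tool_pos: [0.5792, -0.379, 0.0299]
orientation: [0.665, 0.747, 0.0, 0.002]
force: [-2.2, 1.1, 6.9]
finger_gap: 0.16
gripper_force: 55.6
```

Emit:
move_arm(targets=[[[0,0,0.03],0],[[0,0,0.1],0],[[0,0,0.25],0],[[0,0,0.4],0],[[0,0,0.5],0],[[0,0,0.6],0],[[0,0,0.64],0],[[0,0,0.64],0]])

```text
time: 22.72
tool_pos: [0.5792, -0.3787, 0.1905]
orientation: [0.665, 0.747, 0.0, 0.003]
force: [0.9, -0.3, -2.8]
finger_gap: 0.154
gripper_force: 54.0
```

```bash
python3 -c "
from h import *
st()"
```

```text
t 22.72 pos [ 0.5792 -0.3787  0.1905] yawy 6.64 F [ 0.9 -0.3 -2.8] gap 13.1 gf 54.0 q6 -0.74
```

Emit:
move_arm(targets=[[[0,0,-0.15],0],[[0,0,-0.3],0],[[0,0,-0.45],0],[[0,0,-0.57],0],[[0,0,-0.62],0],[[0,0,-0.637],0],[[0,0,-0.637],0]])

```text
time: 23.3
tool_pos: [0.5785, -0.3805, 0.0352]
orientation: [0.665, 0.747, -0.001, 0.004]
force: [2.8, -3.8, 18.6]
finger_gap: 0.023
gripper_force: 6.7
```

Emit:
move_arm(targets=[[[0,0,0],0],[[0,0,0],0],[[0,0,-0.01],0],[[0,0,-0.026],0],[[0,0,-0.026],0]], gripper=-0.2)

```text
time: 23.72
tool_pos: [0.5769, -0.3772, 0.0176]
orientation: [0.665, 0.747, -0.0, -0.002]
force: [-0.0, -0.7, -1.0]
finger_gap: 0.403
gripper_force: 0.0
```

Emit:
move_arm(targets=[[[0,0,0],0],[[0,0,0],0],[[0,0,0],0],[[0,0,0],0],[[0,0,0],0]], gripper=-1)

```text
time: 24.13
tool_pos: [0.5777, -0.3777, 0.0192]
orientation: [0.665, 0.747, -0.0, -0.001]
force: [-0.9, 0.2, -3.2]
finger_gap: 0.195
gripper_force: 58.2
```

Emit:
move_arm(targets=[[[0,0,0.03],0],[[0,0,0.1],0],[[0,0,0.25],0],[[0,0,0.4],0],[[0,0,0.5],0],[[0,0,0.6],0],[[0,0,0.64],0],[[0,0,0.64],0]])

```text
time: 24.8
tool_pos: [0.5792, -0.3788, 0.185]
orientation: [0.665, 0.747, 0.0, 0.004]
force: [0.3, 0.0, -3.0]
finger_gap: 0.199
gripper_force: 58.4
```

```bash
python3 -c "
from h import *
st()"
```

```text
t 24.8 pos [ 0.5792 -0.3788  0.185 ] yawy 6.64 F [ 0.3  0.  -3. ] gap 16.9 gf 58.4 q6 -0.74
```

Emit:
move_arm(targets=[[[0,0.1,0],0.03],[[0,0.2,0],0.06],[[0,0.32,0],0.09],[[0,0.44,0],0.12],[[0,0.56,0],0.15],[[0,0.68,0],0.18],[[0,0.8,0],0.21],[[0,0.9,0],0.24],[[0,0.96,0],0.24]])

```text
time: 25.55
tool_pos: [0.5773, -0.1351, 0.1777]
orientation: [0.341, 0.94, 0.0, -0.002]
force: [0.5, -0.1, -3.4]
finger_gap: 0.198
gripper_force: 58.6
```

Emit:
move_arm(targets=[[[0,0.1,0],0.03],[[0,0.2,0],0.06],[[0,0.32,0],0.09],[[0,0.44,0],0.12],[[0,0.56,0],0.15],[[0,0.68,0],0.18],[[0,0.8,0],0.21],[[0,0.9,0],0.23],[[0,0.946,0],0.23],[[0,0.946,0],0.23]])

```text
time: 26.38
tool_pos: [0.5776, 0.1006, 0.1786]
orientation: [-0.011, 1.0, 0.0, -0.001]
force: [0.1, -0.8, -4.0]
finger_gap: 0.196
gripper_force: 58.8
```

```bash
python3 -c "
from h import *
st()"
```

```text
t 26.38 pos [0.5776 0.1006 0.1786] yawy 91.21 F [ 0.1 -0.8 -4. ] gap 16.7 gf 58.8 q6 -1.48
```

Emit:
move_arm(targets=[[[-0.01,-0.012,-0.1],0],[[-0.01,-0.012,-0.2],0],[[-0.01,-0.012,-0.3],0],[[-0.01,-0.012,-0.4],0],[[-0.01,-0.012,-0.48],0],[[-0.01,-0.012,-0.55],0],[[-0.01,-0.012,-0.585],0],[[-0.01,-0.012,-0.6],0],[[-0.01,-0.012,-0.6],0]])

```text
time: 27.13
tool_pos: [0.5754, 0.0944, 0.0297]
orientation: [-0.01, 1.0, -0.0, -0.001]
force: [-0.1, -0.1, -4.1]
finger_gap: 0.196
gripper_force: 58.9
```

```bash
python3 -c "
from h import *
st()"
```

```text
t 27.13 pos [0.5754 0.0944 0.0297] yawy 91.11 F [-0.1 -0.1 -4.1] gap 16.7 gf 58.9 q6 -1.49
```

Emit:
move_arm(targets=[[[0,0,0],0],[[0,0,0],0],[[0,0,0],0],[[0,0,0],0],[[0,0,0.1],0],[[0,0,0.3],0],[[0,0,0.45],0],[[0,0,0.6],0],[[0,0,0.6],0]], gripper=-0.34)

```text
time: 27.88
tool_pos: [0.579, 0.096, 0.1925]
orientation: [-0.011, 1.0, 0.001, 0.009]
force: [0.4, 1.0, 1.9]
finger_gap: 0.33
gripper_force: 0.0
```

```bash
python3 -c "
from h import *
st();dogs('d3')"
```

```text
t 27.88 pos [0.579  0.096  0.1925] yawy 91.25 F [0.4 1.  1.9] gap 28.1 gf 0.0 q6 -1.49
dog [ 0.5789 -0.0455] ang -178.9 len 0.112 px [275. 175.] 466
dog [0.5749 0.1406] ang -0.2 len 0.105 px [218. 177.] 210
dog [0.575  0.0933] ang -178.8 len 0.092 px [232. 178.] 190
dog [ 0.4353 -0.7466] ang 56.2 len 0.115 px [496. 221.] 139
dog [ 0.4183 -0.2169] ang 110.0 len 0.103 px [328. 225.] 244
dog [0.047  0.7676] ang -3.8 len 0.101 px [  5. 347.] 180
```

Emit:
move_arm(targets=[[[-0.1,-0.63,0],-0.2],[[-0.1,-0.63,0],-0.2],[[-0.1,-0.63,0],-0.2],[[-0.2,-0.63,0],-0.2],[[-0.32,-0.63,0],-0.2],[[-0.32,-0.63,0],-0.2],[[-0.32,-0.63,0],-0.2]], gripper=-0.2)

```text
time: 28.52
tool_pos: [0.4944, -0.0626, 0.1798]
orientation: [0.299, 0.954, 0.0, -0.0]
force: [0.1, 0.0, 0.2]
finger_gap: 0.399
gripper_force: 0.0
```

Emit:
move_arm(targets=[[[-0.316,-0.62,-0.1],-0.197],[[-0.316,-0.62,-0.1],-0.197],[[-0.316,-0.62,-0.1],-0.197],[[-0.316,-0.62,-0.1],-0.197],[[-0.316,-0.62,-0.1],-0.197],[[-0.316,-0.62,-0.1],-0.197],[[-0.316,-0.62,-0.1],-0.197],[[-0.316,-0.62,-0.1],-0.197]])

```text
time: 29.18
tool_pos: [0.4177, -0.2162, 0.1555]
orientation: [0.573, 0.819, 0.0, 0.0]
force: [0.2, -0.3, 0.5]
finger_gap: 0.399
gripper_force: 0.0
```

```bash
python3 -c "
from h import *
st();snap('wrist','w5',s=1.5)"
```

```text
t 29.18 pos [ 0.4177 -0.2162  0.1555] yawy 20.07 F [ 0.2 -0.3  0.5] gap 33.9 gf 0.0 q6 -0.9
```

View pics/w5.png

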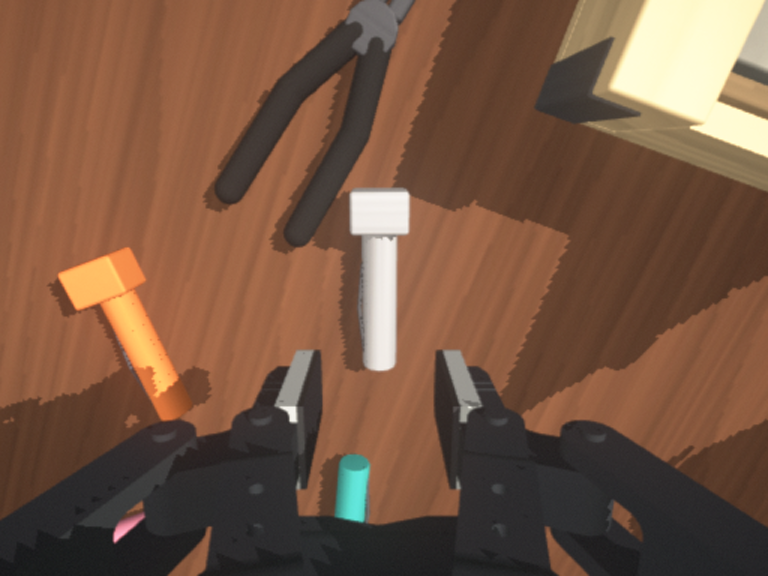

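Emit:
move_arm(targets=[[[0,-0.002,-0.15],0],[[0,-0.002,-0.3],0],[[0,-0.002,-0.42],0],[[0,-0.002,-0.5],0],[[0,-0.002,-0.535],0],[[0,-0.002,-0.545],0],[[0,-0.002,-0.545],0],[[0,-0.002,-0.545],0]])

```text
time: 29.9
tool_pos: [0.4179, -0.2178, 0.0209]
orientation: [0.575, 0.818, 0.0, 0.001]
force: [-0.4, 0.4, 0.9]
finger_gap: 0.4
gripper_force: 0.0
```

Emit:
move_arm(targets=[[[0,0,0],0],[[0,0,0],0],[[0,0,0],0],[[0,0,0],0],[[0,0,0],0]], gripper=-1)

```text
time: 30.32
tool_pos: [0.4181, -0.2181, 0.0214]
orientation: [0.575, 0.818, 0.0, 0.002]
force: [0.0, 1.6, 6.7]
finger_gap: 0.195
gripper_force: 58.9
```

Emit:
move_arm(targets=[[[0,0,0.03],0],[[0,0,0.1],0],[[0,0,0.25],0],[[0,0,0.4],0],[[0,0,0.5],0],[[0,0,0.6],0],[[0,0,0.66],0],[[0,0,0.66],0]])

```text
time: 30.98
tool_pos: [0.4176, -0.2183, 0.1886]
orientation: [0.575, 0.818, 0.0, 0.003]
force: [-0.1, -0.9, -2.7]
finger_gap: 0.195
gripper_force: 59.0
```

```bash
python3 -c "
from h import *
st()"
```

```text
t 30.98 pos [ 0.4176 -0.2183  0.1886] yawy 19.77 F [-0.1 -0.9 -2.7] gap 16.6 gf 59.0 q6 -0.9
```

Emit:
move_arm(targets=[[[0.1,0.03,0],0.03],[[0.2,0.08,0],0.06],[[0.3,0.14,0],0.09],[[0.4,0.22,0],0.12],[[0.5,0.32,0],0.15],[[0.58,0.42,0],0.18],[[0.632,0.5,0],0.2],[[0.632,0.5,0],0.2]])

```text
time: 31.65
tool_pos: [0.5757, -0.0885, 0.1812]
orientation: [0.291, 0.957, 0.001, -0.002]
force: [-0.1, -0.3, -3.5]
finger_gap: 0.193
gripper_force: 59.4
```

Emit:
move_arm(targets=[[[0,0.1,0],0.03],[[0,0.2,0],0.06],[[0,0.3,0],0.09],[[0,0.4,0],0.12],[[0,0.5,0],0.15],[[0,0.572,0],0.18],[[0,0.572,0],0.198],[[0,0.572,0],0.198],[[0,0.572,0],0.198]])

```text
time: 32.4
tool_pos: [0.574, 0.05, 0.1826]
orientation: [-0.011, 1.0, -0.0, -0.001]
force: [-0.0, 0.2, -3.7]
finger_gap: 0.192
gripper_force: 59.5
```

```bash
python3 -c "
from h import *
st()"
```

```text
t 32.4 pos [0.574  0.05   0.1826] yawy 91.29 F [-0.   0.2 -3.7] gap 16.4 gf 59.5 q6 -1.57
```

Emit:
move_arm(targets=[[[0.004,0.008,-0.1],0],[[0.004,0.008,-0.2],0],[[0.004,0.008,-0.3],0],[[0.004,0.008,-0.4],0],[[0.004,0.008,-0.48],0],[[0.004,0.008,-0.55],0],[[0.004,0.008,-0.585],0],[[0.004,0.008,-0.6],0],[[0.004,0.008,-0.6],0]])

```text
time: 33.15
tool_pos: [0.5752, 0.0517, 0.0333]
orientation: [-0.011, 1.0, -0.0, -0.001]
force: [-0.4, -0.1, -3.4]
finger_gap: 0.19
gripper_force: 59.8
```

```bash
python3 -c "
from h import *
st()"
```

```text
t 33.15 pos [0.5752 0.0517 0.0333] yawy 91.32 F [-0.4 -0.1 -3.4] gap 16.1 gf 59.8 q6 -1.56
```

Emit:
move_arm(targets=[[[0,0,0],0],[[0,0,0],0],[[0,0,0],0],[[0,0,0],0],[[0,0,0.1],0],[[0,0,0.3],0],[[0,0,0.45],0],[[0,0,0.6],0],[[0,0,0.75],0],[[0,0,0.9],0]], gripper=-0.34)

```text
time: 33.98
tool_pos: [0.5755, 0.0525, 0.2624]
orientation: [-0.012, 1.0, -0.0, 0.001]
force: [0.5, 0.3, -0.5]
finger_gap: 0.322
gripper_force: 0.0
```

Emit:
move_arm(targets=[[[0,0,0.25],0],[[0,0,0.25],0],[[0.1,-0.2,0.25],0],[[0.4,-0.384,0.25],0],[[0.504,-0.384,0.25],0],[[0.504,-0.384,0.25],0],[[0.504,-0.384,0.25],0],[[0.504,-0.384,0.25],0]], gripper=0.5)

```text
time: 34.65
tool_pos: [0.7036, -0.0448, 0.3156]
orientation: [-0.012, 1.0, 0.0, -0.004]
force: [-0.7, -0.4, -0.2]
finger_gap: 0.748
gripper_force: 0.0
```

```bash
python3 -c "
from h import *
st();dogs('d4')
snap('wrist','w6',s=1.5)"
```

```text
t 34.65 pos [ 0.7036 -0.0448  0.3156] yawy 91.32 F [-0.7 -0.4 -0.2] gap 63.5 gf 0.0 q6 -1.71
dog [0.577  0.0933] ang -178.2 len 0.102 px [232. 177.] 200
dog [0.5733 0.1405] ang -0.7 len 0.102 px [218. 177.] 212
dog [ 0.4355 -0.7467] ang 56.1 len 0.115 px [496. 221.] 134
dog [ 0.4155 -0.7404] ang 56.4 len 0.122 px [494. 227.] 150
dog [ 0.1721 -0.7573] ang -9.6 len 0.1 px [508. 307.] 134
```

View pics/w6.png

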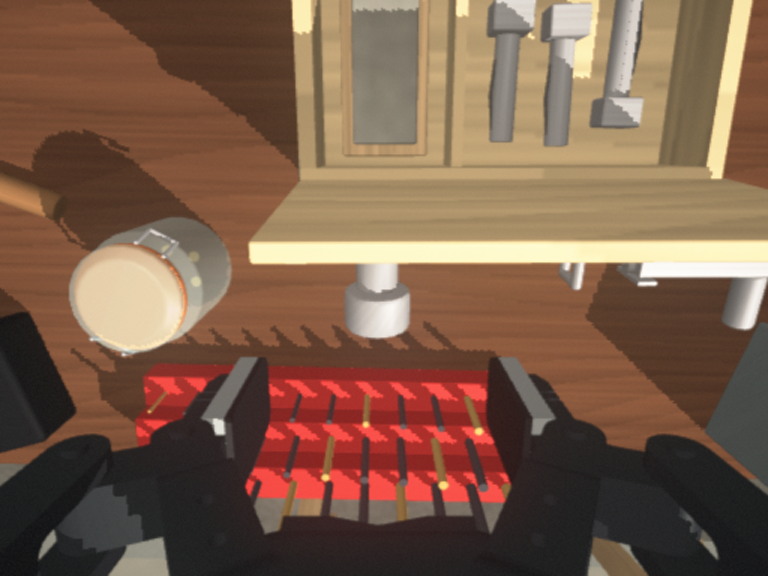

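The wrist view shows all three dogs flat in the bay at (505,75), (560,75) and (622,75). The lid knob is at (377,308), centred between the fingers.

Emit:
move_arm(targets=[[[-0.008,0,-0.1],0],[[-0.008,0,-0.2],0],[[-0.008,0,-0.3],0],[[-0.008,0,-0.38],0],[[-0.008,0,-0.42],0],[[-0.008,0,-0.42],0],[[-0.008,0,-0.42],0]])

```text
time: 35.33
tool_pos: [0.6991, -0.0429, 0.2193]
orientation: [-0.013, 1.0, -0.0, 0.001]
force: [0.2, -0.3, 1.0]
finger_gap: 0.751
gripper_force: 0.0
```

```bash
python3 -c "
from h import *
st();snap('wrist','w7')
for a in (1.5,1.55,1.6,1.65):
    P=[]
    for r in (.1325+.016,):
        for h in (.025,.045): P.append([*cw(.0985-r*np.cos(a)+h*np.sin(a),-.095),.08+r*np.sin(a)+h*np.cos(a)])
    print(a,(proj('w6',P)*1.5).round(0).tolist())
p=lambda a:np.array([-.1325*np.cos(a)+.035*np.sin(a),.1325*np.sin(a)+.035*np.cos(a)])
for a in np.arange(1.6,-.01,-.1): print(a.round(2),((p(a)-p(1.6))*4).round(3))"
```

```text
t 35.33 pos [ 0.6991 -0.0429  0.2193] yawy 91.46 F [ 0.2 -0.3  1. ] gap 63.8 gf 0.0 q6 -1.71
1.5 [[372.0, 241.0], [372.0, 286.0]]
1.55 [[372.0, 257.0], [372.0, 302.0]]
1.6 [[372.0, 273.0], [372.0, 316.0]]
1.65 [[372.0, 288.0], [372.0, 329.0]]
1.6 [0. 0.]
1.5 [-0.053  0.013]
1.4 [-0.108  0.02 ]
1.3 [-0.162  0.022]
1.2 [-0.217  0.019]
1.1 [-0.271  0.01 ]
1.0 [-0.324 -0.004]
0.9 [-0.375 -0.023]
0.8 [-0.424 -0.048]
0.7 [-0.471 -0.077]
0.6 [-0.514 -0.111]
0.5 [-0.553 -0.149]
0.4 [-0.589 -0.19 ]
0.3 [-0.62  -0.235]
0.2 [-0.647 -0.283]
0.1 [-0.669 -0.333]
-0.0 [-0.685 -0.386]
```

Emit:
move_arm(targets=[[[0.012,0,-0.044],0],[[0.012,0,-0.044],0],[[0.012,0,-0.044],0]])

```text
time: 35.63
tool_pos: [0.7027, -0.0435, 0.2051]
orientation: [-0.012, 1.0, 0.0, -0.0]
force: [0.7, -0.1, -0.4]
finger_gap: 0.75
gripper_force: 0.0
```

Emit:
move_arm(targets=[[[0,0,0],0],[[0,0,0],0],[[0,0,0],0],[[0,0,0],0],[[0,0,0],0],[[0,0,0],0]], gripper=-1)

```text
time: 36.13
tool_pos: [0.7029, -0.0443, 0.2061]
orientation: [-0.012, 1.0, -0.001, 0.001]
force: [0.7, -3.5, 2.1]
finger_gap: 0.354
gripper_force: 59.1
```

Emit:
move_arm(targets=[[[-0.027,0,0.008],0],[[-0.053,-0.001,0.013],0],[[-0.108,-0.002,0.02],0],[[-0.162,-0.003,0.022],0],[[-0.217,-0.004,0.019],0],[[-0.271,-0.005,0.01],0],[[-0.324,-0.006,-0.004],0],[[-0.375,-0.007,-0.023],0],[[-0.375,-0.007,-0.023],0]])

```text
time: 36.88
tool_pos: [0.6086, -0.0468, 0.2014]
orientation: [-0.012, 1.0, -0.001, 0.002]
force: [-1.6, -6.4, 3.1]
finger_gap: 0.345
gripper_force: 83.3
```

```bash
python3 -c "
from h import *
st()"
```

```text
t 36.88 pos [ 0.6086 -0.0468  0.2014] yawy 91.33 F [-1.6 -6.4  3.1] gap 29.4 gf 83.3 q6 -1.73
```

Emit:
move_arm(targets=[[[-0.049,-0.001,-0.025],0],[[-0.096,-0.002,-0.054],0],[[-0.139,-0.003,-0.088],0],[[-0.178,-0.004,-0.126],0],[[-0.214,-0.004,-0.167],0],[[-0.245,-0.005,-0.212],0],[[-0.272,-0.005,-0.26],0],[[-0.294,-0.006,-0.31],0],[[-0.312,-0.006,-0.363],0],[[-0.312,-0.006,-0.365],0]])

```text
time: 37.72
tool_pos: [0.5321, -0.0488, 0.1074]
orientation: [-0.011, 1.0, -0.002, 0.002]
force: [8.6, -11.0, -6.0]
finger_gap: 0.348
gripper_force: 115.1
```

```bash
python3 -c "
from h import *
st()"
```

```text
t 37.72 pos [ 0.5321 -0.0488  0.1074] yawy 91.3 F [  8.6 -11.   -6. ] gap 29.6 gf 115.1 q6 -1.75
```

Emit:
move_arm(targets=[[[-0.004,0,-0.01],0],[[-0.004,0,-0.016],0],[[-0.004,0,-0.016],0]])

```text
time: 37.97
tool_pos: [0.5319, -0.0489, 0.1063]
orientation: [-0.011, 1.0, -0.002, 0.003]
force: [4.8, -10.1, 2.0]
finger_gap: 0.348
gripper_force: 115.5
```

```bash
python3 -c "
from h import *
st()"
```

```text
t 37.97 pos [ 0.5319 -0.0489  0.1063] yawy 91.29 F [  4.8 -10.1   2. ] gap 29.6 gf 115.5 q6 -1.75
```

Emit:
move_arm(targets=[[[0,0,0],0],[[0,0,0],0],[[0,0,0],0],[[0,0,0],0],[[0,0,0.15],0],[[0,0,0.3],0],[[0,0,0.45],0],[[0,0,0.6],0],[[0,0,0.6],0]], gripper=0.5)

```text
time: 38.72
tool_pos: [0.5316, -0.0466, 0.2638]
orientation: [-0.013, 1.0, -0.001, 0.006]
force: [1.0, -0.4, 2.0]
finger_gap: 0.751
gripper_force: 0.0
```

Emit:
move_arm(targets=[[[-0.434,0.37,0],0],[[-0.434,0.37,0],0],[[-0.434,0.37,0],0],[[-0.434,0.37,0],0],[[-0.434,0.37,0],0],[[-0.434,0.37,0],0]], gripper=0.65)

```text
time: 39.22
tool_pos: [0.421, 0.0464, 0.2547]
orientation: [-0.013, 1.0, 0.0, 0.001]
force: [0.2, -0.3, 0.8]
finger_gap: 0.823
gripper_force: 0.0
```

```bash
python3 -c "
from h import *
st();snap('wrist','w8');d=snap('scene','s8');f=d['frame']
# lid front-left corner region compare with initial image
a=np.load('pics/sc0.npz')['frame'].astype(int)
q=proj('s8',[[*cw(-.0565,.149),.085],[*cw(.03,.12),.085],[*cw(-.034,-.095),.125],[*cw(-.026,.089),.129]]).round(0);print(q)
for u,v in q.astype(int): print(abs(f[v-6:v+7,u-6:u+7].astype(int)-a[v-6:v+7,u-6:u+7]).mean().round(1))"
```

```text
t 39.22 pos [0.421  0.0464 0.2547] yawy 91.55 F [ 0.2 -0.3  0.8] gap 70.0 gf 0.0 q6 -1.57
[[309. 222.]
 [282. 236.]
 [233. 182.]
 [285. 207.]]
9.4
4.7
23.9
27.8
```

```bash
python3 -c "
from h import *
f=np.load('pics/s8.npz')['frame'];a=np.load('pics/sc0.npz')['frame']
for n,(u,v),r in (('knob',(233,186),14),('corner',(309,222),12)):
    t=a[v-r:v+r,u-r:u+r]; m=cv2.matchTemplate(f[v-50:v+50,u-50:u+50],t,cv2.TM_CCOEFF_NORMED);_,s,_,l=cv2.minMaxLoc(m);print(n,s,l[0]-50+r,l[1]-50+r)
q=proj('w8',[[*cw(-.137,0),.13],[*cw(-.137,.018),.13],[*cw(-.137,-.018),.13]]);print(q)
"
```

```text
knob 0.7880326509475708 0 0
corner 0.9885923266410828 0 0
[[246.50643702 189.1362559 ]
 [270.04752453 189.25280542]
 [222.95894241 189.01967466]]
```

Emit:
move_arm(targets=[[[0.01,-0.01,-0.1],0],[[0.01,-0.01,-0.2],0],[[0.01,-0.01,-0.3],0],[[0.01,-0.01,-0.4],0],[[0.01,-0.01,-0.45],0],[[0.01,-0.01,-0.463],0],[[0.01,-0.01,-0.463],0]])

```text
time: 39.9
tool_pos: [0.4238, 0.0428, 0.138]
orientation: [-0.012, 1.0, -0.0, -0.001]
force: [0.9, -0.4, 0.1]
finger_gap: 0.826
gripper_force: 0.0
```

Emit:
move_arm(targets=[[[0,0,0],0],[[0,0,0],0],[[0,0,0],0],[[0,0,0],0],[[0,0,0],0],[[0,0,0],0]], gripper=-1)

```text
time: 40.4
tool_pos: [0.4247, 0.0432, 0.1408]
orientation: [-0.012, 1.0, -0.0, 0.002]
force: [0.0, -0.9, 5.9]
finger_gap: 0.396
gripper_force: 59.9
```

```bash
python3 -c "
from h import *
st()
p=lambda q:.0816*np.array([np.cos(q+.1228),np.sin(q+.1228)])
for q in np.arange(2.5,-.01,-.2).tolist()+[0]: print(round(q,2),((p(q)-p(2.5))*4).round(3))"
```

```text
t 40.4 pos [0.4247 0.0432 0.1408] yawy 91.42 F [ 0.  -0.9  5.9] gap 33.6 gf 59.9 q6 -1.57
2.5 [0. 0.]
2.3 [0.038 0.053]
2.1 [0.085 0.098]
1.9 [0.141 0.132]
1.7 [0.202 0.154]
1.5 [0.266 0.164]
1.3 [0.332 0.161]
1.1 [0.395 0.145]
0.9 [0.453 0.117]
0.7 [0.505 0.077]
0.5 [0.549 0.029]
0.3 [ 0.581 -0.028]
0.1 [ 0.602 -0.09 ]
0 [ 0.607 -0.122]
```

Gripped at 33.6 mm, the same as before. Swinging it back.

Emit:
move_arm(targets=[[[0.019,0,0.027],0],[[0.038,0.001,0.053],0],[[0.085,0.002,0.098],0],[[0.141,0.003,0.132],0],[[0.202,0.004,0.154],0],[[0.266,0.005,0.164],0],[[0.332,0.007,0.161],0],[[0.395,0.008,0.145],0],[[0.395,0.008,0.145],0]])

```text
time: 41.15
tool_pos: [0.5245, 0.0458, 0.1746]
orientation: [-0.013, 1.0, 0.001, -0.0]
force: [-1.0, 1.9, 0.7]
finger_gap: 0.392
gripper_force: 61.0
```

```bash
python3 -c "
from h import *
st()"
```

```text
t 41.15 pos [0.5245 0.0458 0.1746] yawy 91.45 F [-1.   1.9  0.7] gap 33.4 gf 61.0 q6 -1.57
```

Emit:
move_arm(targets=[[[0.058,0.001,-0.028],0],[[0.11,0.002,-0.068],0],[[0.154,0.003,-0.116],0],[[0.186,0.004,-0.173],0],[[0.207,0.004,-0.235],0],[[0.212,0.005,-0.267],0],[[0.212,0.005,-0.272],0],[[0.212,0.005,-0.272],0]])

```text
time: 41.82
tool_pos: [0.5805, 0.0471, 0.1117]
orientation: [-0.013, 1.0, 0.0, 0.007]
force: [10.8, 3.2, 8.4]
finger_gap: 0.389
gripper_force: 99.7
```

```bash
python3 -c "
from h import *
st()"
```

```text
t 41.82 pos [0.5805 0.0471 0.1117] yawy 91.47 F [10.8  3.2  8.4] gap 33.0 gf 99.7 q6 -1.57
```

Emit:
move_arm(targets=[[[-0.01,0,0],0],[[-0.01,0,0],0],[[-0.01,0,0],0],[[-0.01,0,0],0],[[-0.01,0,0.12],0],[[-0.01,0,0.25],0],[[-0.01,0,0.36],0],[[-0.01,0,0.36],0]], gripper=0.65)

```text
time: 42.48
tool_pos: [0.575, 0.0464, 0.2042]
orientation: [-0.012, 1.0, -0.0, 0.005]
force: [0.9, 0.2, 1.2]
finger_gap: 0.824
gripper_force: 0.0
```

```bash
python3 -c "
from h import *
st();snap('wrist','w9',s=1.5);print(cw(-.026,.089))"
```

```text
t 42.48 pos [0.575  0.0464 0.2042] yawy 91.41 F [0.9 0.2 1.2] gap 70.1 gf 0.0 q6 -1.57
[0.53224845 0.13520651]
```

View pics/w9.png

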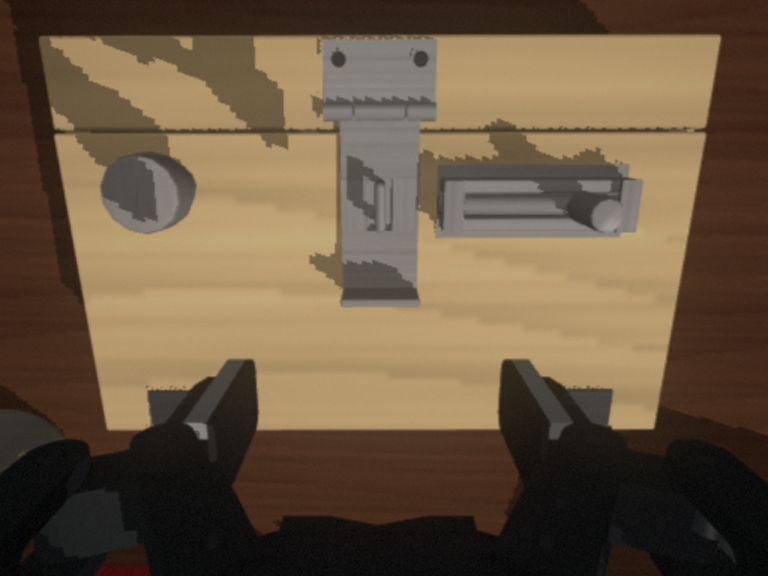

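The strap lies flat with the staple through its slot at (380,205), the lid is shut, and the bolt knob stands drawn at (607,215).

Emit:
move_arm(targets=[[[-0.17,0.356,0],0],[[-0.17,0.356,0],0],[[-0.17,0.356,0],0],[[-0.17,0.356,0],0],[[-0.17,0.356,0],0],[[-0.17,0.356,-0.1],0],[[-0.17,0.356,-0.2],0],[[-0.17,0.356,-0.28],0],[[-0.17,0.356,-0.3],0],[[-0.17,0.356,-0.3],0]], gripper=0.1)

```text
time: 43.37
tool_pos: [0.5298, 0.1341, 0.1193]
orientation: [-0.012, 1.0, -0.001, -0.002]
force: [-0.8, -0.1, 0.5]
finger_gap: 0.551
gripper_force: 0.0
```

Emit:
move_arm(targets=[[[0,0,0],0],[[0,0,0],0],[[0,0,0],0],[[0,0,0],0],[[0,0,0],0],[[0,0,0],0]], gripper=-1)

```text
time: 43.87
tool_pos: [0.5313, 0.1352, 0.123]
orientation: [-0.012, 1.0, -0.0, 0.001]
force: [1.6, -2.4, 1.4]
finger_gap: 0.139
gripper_force: 58.5
```

```bash
python3 -c "
from h import *
st()"
```

```text
t 43.87 pos [0.5313 0.1352 0.123 ] yawy 91.41 F [ 1.6 -2.4  1.4] gap 11.8 gf 58.5 q6 -1.41
```

Slide home with a small overtravel until the stop pushes back.

Emit:
move_arm(targets=[[[0.001,-0.03,0.006],0],[[0.001,-0.06,0.008],0],[[0.002,-0.09,0.008],0],[[0.003,-0.12,0.008],0],[[0.003,-0.15,0.008],0],[[0.004,-0.175,0.008],0],[[0.004,-0.186,0.008],0],[[0.004,-0.188,0.008],0],[[0.004,-0.188,0.008],0]])

```text
time: 44.62
tool_pos: [0.5323, 0.0907, 0.1231]
orientation: [-0.013, 1.0, 0.003, 0.001]
force: [6.5, 8.2, -7.0]
finger_gap: 0.137
gripper_force: 58.8
```

```bash
python3 -c "
from h import *
st()"
```

```text
t 44.62 pos [0.5323 0.0907 0.1231] yawy 91.51 F [ 6.5  8.2 -7. ] gap 11.7 gf 58.8 q6 -1.49
```

Emit:
move_arm(targets=[[[0,-0.01,0],0],[[0,-0.01,0],0],[[0,-0.01,0],0]])

```text
time: 44.87
tool_pos: [0.5323, 0.0904, 0.1232]
orientation: [-0.014, 1.0, 0.005, 0.001]
force: [7.2, 16.5, -7.5]
finger_gap: 0.138
gripper_force: 59.0
```

Emit:
move_arm(targets=[[[0,0.01,0],0],[[0,0.01,0],0],[[0,0.01,0],0],[[0,0.01,0],0],[[0,0.01,0.1],0],[[0,0.01,0.25],0],[[0,0.01,0.4],0],[[0,0.01,0.55],0],[[0,0.01,0.6],0]], gripper=0.1)

```text
time: 45.62
tool_pos: [0.5325, 0.088, 0.2813]
orientation: [-0.012, 1.0, 0.0, 0.005]
force: [0.5, -0.6, 1.2]
finger_gap: 0.55
gripper_force: 0.0
```

Emit:
move_arm(targets=[[[-0.3,-0.39,0],0],[[-0.3,-0.39,0],0],[[-0.3,-0.39,0],0],[[-0.3,-0.39,0],0],[[-0.3,-0.39,0],0],[[-0.3,-0.39,0],0]])

```text
time: 46.12
tool_pos: [0.4567, -0.0093, 0.2744]
orientation: [-0.012, 1.0, 0.0, 0.0]
force: [0.0, -0.0, -0.5]
finger_gap: 0.552
gripper_force: 0.0
```

```bash
python3 -c "
from h import *
st();d=snap('wrist','w10');snap('scene','s10')
f=np.load('pics/s10.npz')['frame'];a=np.load('pics/sc0.npz')['frame']
for n,(x,y,z),r in (('bolt',(-.026,.045,.12),10),('hasp',(.0,0,.095),11),('lidknob',(-.034,-.095,.118),12),('corner',(-.0565,.149,.085),12)):
    u,v=proj('sc0',[[*cw(x,y),z]])[0].round().astype(int)
    t=a[v-r:v+r,u-r:u+r]; m=cv2.matchTemplate(f[v-40:v+40,u-40:u+40],t,cv2.TM_CCOEFF_NORMED);_,s,_,l=cv2.minMaxLoc(m);print(n,round(s,2),l[0]-40+r,l[1]-40+r)"
```

```text
t 46.12 pos [ 0.4567 -0.0093  0.2744] yawy 91.36 F [ 0.  -0.  -0.5] gap 47.0 gf 0.0 q6 -1.69
bolt 0.89 0 0
hasp 0.96 0 0
lidknob 0.8 0 0
corner 1.0 0 0
```

Everything on the chest matches the starting picture with no shift, and the bolt hit its stop. Handing in.

```bash
python3 -c "
from h import *
print(order.job_done())"
```

```text
the job is handed in; nothing more can be done
None
```

I handed the job in: all three bench dogs are in the wide bay, the lid is shut, the hasp lies flat over its staple and the bolt is home against its stop. The verdict was not shown.

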